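# Turn the tumbling drum until its filler stem points up

## Robot

A 6-joint arm with a two-finger parallel gripper is mounted at the origin on a cart in front of the work surface, level with it; the furniture and walls round the work are solid. World frame = base frame: x ahead of the robot, y to its left, z up, the work surface at z = 0. Lengths are in m, angles in rad, forces in N, time in s.
With the tool pointing down it reaches from about 0.325 to 0.775 m from the base axis. Payload 5.5 kg.
Tool frame: the origin (TCP) lies between the finger pads; the fingertips stand 19 mm ahead of it and the grasp point (between the pads) is the TCP (env.nose_length is the distance from the TCP to the fingertips, in m); z points along the fingers, y is the direction in which the jaws open and shut (so a half turn about z gives the same grasp; the last joint's range is limited). The gripper opens to 85 mm and grips with 20 to 120 N. Pads are 22 mm wide; open, the fingers measure 114 mm over their backs; the gripper's body (76 mm by 85 mm) begins 54 mm behind the grasp point. The pads swing forward as they close: fully open they stand 13 mm farther back than shut.
Start: joints at [1.247, 0.091, 1.231, -0, 1.82, -0.057], TCP at [0.158, 0.579, 0.25] pointing down, gripper open.
Joint ranges: [-2.87, 2.87], [-0.86, 2.18], [0.17, 2.46], [-1.51, 4.65], [0.06, 2.69], [-2.65, 2.65]. Speed limits (rad/s): [2.57, 2.57, 3.01, 3.14, 3.14, 3.14].

## Interface

Orientations are given as a unit quaternion [w, x, y, z].
In Python, from station import env, eyes gives the robot as it stands. The module is installed in compiled form; this text tells all that it offers.
- The arm moves only by the tool play_rows, never from a script. Its arguments are lists of equal length, an entry for each row: "gripper": the opening, from 0 (shut) to 1 (fully open); "linear": the shift along the tool's x, y, z in mm, a list of three; "turn": the turn, a rotation vector about the tool's x, y, z in rad, a list of three. A call has 1 to 5 rows; each row shifts and turns the pose as measured when the row begins, along the tool's axes as they then stand; what a row does not reach is not made up. A row lasts 1/8 s, in which the tool goes at most 62.5 mm and 10.7 degrees, less where a joint would pass 70% of its speed; a pose out of reach is approached as far as the arm can. A call with a gripper value outside its range is refused whole. The fingers move at their own pace and stop on an object; "newtons" is the grip in N (left out, the last holds). Time passes only in rows, so rows that do not move let the fingers close. It gives the time, the measured TCP pose, the force and the opening at its end, in the units of the state.
- env.state(): the state, without advancing time (a new reading comes with each control period).
- eyes.get_image(name): name is "scene" or "top"; returns a dict with "pixels" (400x640x3 uint8, red, green, blue), "z_map" (400x640 float32, m along the optical axis (not along the pixel's ray), 0 where there is no reading), "fov_y" (degrees; the focal length in pixels is half the picture's height over the tangent of half this angle, whatever the lens; pixels are square), "cx", "cy" (the principal point, pixels), "D" ([k1, k2, p1, p2, k3] as OpenCV has them; the pictures are not rectified), "extrinsics" (4x4, takes a point from camera to world coordinates). Camera axes: x right, y up, looking along -z (the intrinsics and any distortion apply to the point x, -y, -z); pixel columns grow to the right and rows downward; lengths in m; the calibration is good to about 2 mm. A picture is of the moment at which its call begins.
- env.job_done(): hands the job in, once; it reports no verdict.
Trained networks look in the newest picture that a camera, given by its name, has taken for a name from the list of things; names that differ only in an ending like _2 or _b are one class to them, and where a whole thing is asked for, a point or a joint stands for the part that bears it (a point fixed in the world has none). Each returns a list of dicts, best first, with "confidence" (0 to 1); they miss things now and then, are a little off and sometimes report something else, mostly with a low value. They report only what shows in the picture. A call takes as long as a camera call.
- eyes.search_frame(query, camera): "rect" ([left, top, right, bottom] in pixels, round what is visible of it).
- eyes.trace(query, camera): "pixels" (400x640 bool, what is visible of it) and "rect" ([left, top, right, bottom] in pixels, round what is visible of it).
- eyes.place_of(query, camera): "centre" ([column, row] in pixels: a listed point, or the origin of a listed thing).
The state is a dict: "time": time; "joint_positions": joint angles; "qvel": joint speeds; "tau": joint torques, N m; "tcp_pos": TCP position; "tool_rot": TCP orientation; "ft_force": force on the tool from outside, world axes, zero at the start; "torque": the same for the moment, N m; "gripper_width": finger opening in m.
Only numpy, scipy, OpenCV 4.12 (cv2) and the standard library are available. Lean on these libraries where they do the work, as an engineer would, in place of code of your own. Each camera call takes 0.05 s, during which the arm holds its last target.

## Task

Turn the bench tumbling drum by pushing the spokes of its wheel round with the fingertips, one spoke after another, until the filler stem on the drum points straight up, ready for filling. Take the fingers off the wheel between pushes, push gently and only on the wheel, never on the stem, and leave the jar, the small beaker and the weight beside it where they stand.

Things in the scene. Friction and masses are not known exactly. Their poses are not given: they have to be found in the camera images.
- stand: Grey stand of the drum, fixed to the worktop (base 200 x 130 x 12 mm; pillar 60 mm wide behind the drum at x = 70 to 106 mm, 178 mm high). Origin on the worktop below the axle; x = along the level axle, away from the robot (stand turned up to 20 degrees), y left, z up. Axle 150 mm high; spoked wheel at x = -30 mm, drum (94 mm diameter) at x = 6 to 64 mm. Wheel, drum and stem turn as one.
- hub (a point): Point on the axle in the plane of the wheel's spokes, 150 mm above the worktop. Five straight spokes, 72 degrees apart, run from the hub through a ring (radius 54 mm, bar 11 mm) and stick out past it; their ends are black round grips 14 mm thick, 65 to 105 mm from the axle. Nothing stands between them outside the ring, nor above or in front of the wheel.
- wheel (a joint): Angle, rad: 0 (or 2 pi) = stem straight up, growing clockwise as seen from the robot; 2.5 to 3.8 at the start (stem roughly down). No stops either way. At value q the stem leans q clockwise from up, the spokes q + 36, 108, 180, 252, 324 degrees (stem midway between two). Balanced; friction 0.18 N m (about 2 N at a grip); stays where left.
- stem_tip (a point): Top of the filler stem: a brass tube with a steel screw cap of 17 mm diameter, on the rim of the drum, reaching from 46 to 84 mm from the axle, 66 mm behind the plane of the spokes (stand x = +36 mm). This point is the middle of the top of the cap; its z axis points outward along the stem. A brass stud on the front of the wheel's ring marks the same direction.
- jar: Clear sample jar with a white screw lid, 52 mm diameter, 72 mm high, loose; origin at the centre of its underside. A bystander.
- small_beaker: Small open beaker, 46 mm diameter, 42 mm high, loose; origin at the centre of its underside. A bystander.
- weight: Knobbed 200 g calibration weight, 27 mm diameter, 48 mm high, loose; origin at the centre of its underside. A bystander.

How it is judged:
By the outcome, as a careful person would: the job done as asked, in the order asked, and still so for the second after the job is handed in, with the robot touching nothing.
It also fails if it takes over 67 s, if anything falls off the work surface, if the arm or the gripper's body presses on something with over 40 N, if the wrist force passes 120 N, or if a joint passes its speed limit or range.

## Working session

There is one attempt and no reset: what is moved stays moved. The work goes in short steps, Python scripts to look and compute and a tool call to move; the robot and the scene stay as the last step left them, time stands still between calls to the robot, and variables do not carry over. Pictures are saved under pics/ and viewed, and the job is handed in when it is done.

Besides the shell and the picture viewer there is one more tool, called after ">>>" as name(argument=value, ...), one argument or row to a line, values as JSON. play_rows: Moves the arm, as the interface text tells. Its arguments: {"type":"object","properties":{"gripper":{"type":"array"},"linear":{"type":"array"},"turn":{"type":"array"},"newtons":{"type":"number"}},"required":["gripper","linear","turn"]}

```bash
mkdir -p pics; cat > h.py <<'E'
import numpy as np,cv2
from station import env,eyes
def K(im):
    h=im['pixels'].shape[0]; f=h/2/np.tan(np.radians(im['fov_y'])/2)
    return np.array([[f,0,im['cx']],[0,f,im['cy']],[0,0,1]])
def cloud(im):
    h,w=im['z_map'].shape
    uu,vv=np.meshgrid(np.arange(w),np.arange(h))
    p=cv2.undistortPoints(np.stack([uu,vv],-1).reshape(-1,1,2).astype(np.float64),K(im),np.array(im['D'],float)).reshape(h,w,2)
    z=im['z_map'].astype(float)
    c=np.stack([p[...,0]*z,-p[...,1]*z,-z],-1)
    E=np.array(im['extrinsics']); P=c@E[:3,:3].T+E[:3,3]
    P[z<=0]=np.nan
    return P
def proj(im,X):
    E=np.array(im['extrinsics']); c=(np.atleast_2d(X)-E[:3,3])@E[:3,:3]
    c=c*[1,-1,-1]
    return cv2.projectPoints(c.reshape(-1,1,3),np.zeros(3),np.zeros(3),K(im),np.array(im['D'],float))[0].reshape(-1,2)
def save(im,name): cv2.imwrite('pics/'+name,np.ascontiguousarray(im['pixels'][...,::-1]))
E
python3 - <<'E'
from h import *
print(env.state(),env.nose_length)
for n in ['scene','top']:
    im=eyes.get_image(n); save(im,n+'0.png'); np.save(n+'0.npy',im,allow_pickle=True)
    print(n,im['fov_y'],im['D'],np.round(im['extrinsics'],3).tolist())
    P=cloud(im)
    for q in ['stand','hub','wheel','stem_tip','jar','small_beaker','weight']:
        try:
            for r in eyes.place_of(q,n)[:2]:
                c=np.array(r['centre']); i=np.clip(np.round(c).astype(int),0,[639,399])
                print(n,q,r['confidence'],c.round(1),P[i[1],i[0]].round(3))
        except Exception as e: print(q,e)
E
```

```text
{'time': 0.0, 'joint_positions': array([ 1.24727340e+00,  9.18731846e-02,  1.23185956e+00,  3.35668474e-05,
        1.81979871e+00, -5.67260515e-02]), 'qvel': array([-4.30294076e-04,  3.90492738e-04, -1.77783234e-03, -6.55334146e-05,
       -5.58677652e-04,  2.80601070e-04]), 'tau': array([ 6.63856226e-04, -4.58708024e+01, -4.18040442e+01, -9.99400004e-05,
        1.07972481e-02,  4.82118708e-06]), 'tcp_pos': array([0.15811727, 0.57854609, 0.24915712]), 'tool_rot': array([-1.99174697e-04,  1.32999002e-01,  9.91115697e-01, -9.48856094e-04]), 'ft_force': array([ 0.262515  ,  0.43592597, -0.47460597]), 'torque': array([-0.00560881, -0.00562339,  0.00893943]), 'gripper_width': 0.08525865548389851} 0.019
scene 50.31002852789432 [0.02255085 0.         0.         0.         0.        ] [[0.582, 0.358, -0.73, -0.297], [-0.813, 0.266, -0.518, -0.535], [0.008, 0.895, 0.446, 0.631], [0.0, 0.0, 0.0, 1.0]]
scene stand 0.81 [346.1 249.2] [ 0.514 -0.063  0.011]
scene stand 0.26 [315.8 275.1] [ 0.381 -0.062  0.007]
scene hub 0.64 [345.2 205.9] [ 0.485 -0.072  0.153]
wheel it knows: hub, jar, small_b
[... 178 characters left out ...]
.486 -0.23   0.01 ]
scene weight 0.49 [317.8 274.7] [ 0.382 -0.067  0.009]
scene weight 0.25 [345.7 250.4] [ 0.508 -0.067  0.012]
top 43.92309198309309 [-0.14235451  0.          0.          0.          0.        ] [[-0.025, 0.991, -0.131, 0.35], [-1.0, -0.026, 0.0, 0.045], [-0.003, 0.131, 0.991, 1.401], [0.0, 0.0, 0.0, 1.0]]
top stand 0.87 [344.6 205.8] [ 0.518 -0.05   0.013]
top stand 0.49 [290.8 227.1] [0.458 0.102 0.065]
top hub 0.77 [356.6 208.6] [ 0.486 -0.066  0.204]
wheel it knows: hub, jar, small_beaker, stand, stem_tip, weight
top jar 0.54 [294.3 226.8] [0.457 0.093 0.073]
top small_beaker 0.56 [402.9 212.6] [ 0.495 -0.216 -0.   ]
top weight 0.51 [346.7 248.1] [ 0.399 -0.05   0.034]
```

```bash
python3 - <<'E'
import cv2
a=cv2.imread('pics/scene0.png')[110:330,200:480];cv2.imwrite('pics/s0c.png',cv2.resize(a,None,fx=2.8,fy=2.7,interpolation=cv2.INTER_CUBIC))
a=cv2.imread('pics/top0.png')[120:300,230:450];cv2.imwrite('pics/t0c.png',cv2.resize(a,None,fx=3.3,fy=3.3,interpolation=cv2.INTER_CUBIC))
E
```

```text
(no output)
```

View pics/scene0.png

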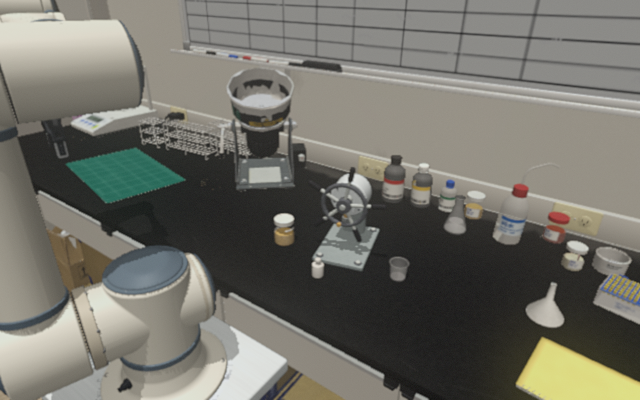

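View pics/s0c.png

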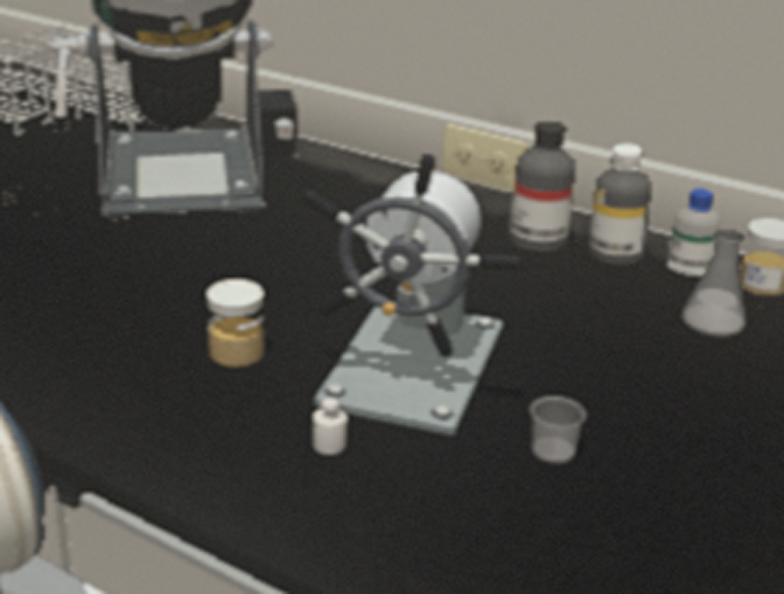

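View pics/t0c.png

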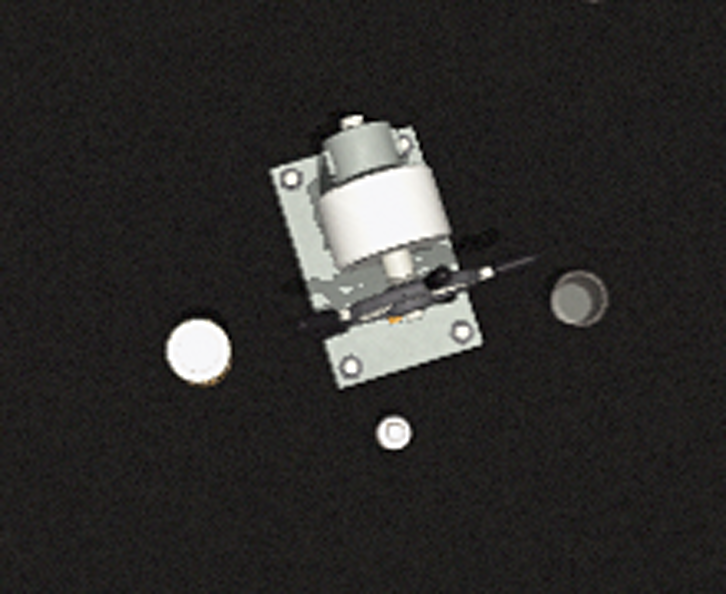

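```bash
cat > fit.py <<'E'
from h import *
from scipy.optimize import least_squares
def stand(p,loc):
    x,y,t=p[:3]; c,s=np.cos(t),np.sin(t)
    return np.atleast_2d(loc)@np.array([[c,-s,0],[s,c,0],[0,0,1]]).T+[x,y,0]
def grips(q,R=.105,x=-.03):
    a=q+np.radians([36,108,180,252,324]); return np.stack([0*a+x,-R*np.sin(a),.15+R*np.cos(a)],1)
E
python3 - <<'E'
from fit import *
S=np.load('scene0.npy',allow_pickle=True).item();T=np.load('top0.npy',allow_pickle=True).item()
tips=np.array([[427,160],[518,260],[447,352],[328,308],[308,193]])/[2.8,2.7]+[200,110] # cw from up
cor=np.array([[272,168],[408,127],[482,344],[340,388]])/3.3+[230,120]
ttip=np.array([[540,257],[300,326]])/3.3+[230,120]
# base along x unknown offset
def model(p):
    b=p[4]
    L=stand(p,[[b+.2,.065,.012],[b+.2,-.065,.012],[b,-.065,.012],[b,.065,.012]])
    G=stand(p,grips(p[3]))
    return L,G
def best(k):
    def f(p):
        L,G=model(p); G=np.roll(G,-k,0)
        return np.r_[(proj(T,L)-cor).ravel()*2,(proj(S,G)-tips).ravel(),(proj(T,G[[1,4]])-ttip).ravel()]
    q0=-np.radians(36+72*k)
    r=least_squares(f,[.5,-.06,.2,q0,-.1],loss='soft_l1');return r,f
for k in range(5):
    r,f=best(k); p=r.x; print(k,r.cost,p.round(4),np.degrees(p[2:4]).round(1),(p[3]%(2*np.pi)).round(3))
    if 2.3<p[3]%(2*np.pi)<4: print(f(p).round(1)); 
    a=p[3]; st=stand(p,[[-.036,-.054*np.sin(a),.15+.054*np.cos(a)]]); print('stud',proj(S,st),'hub',proj(S,stand(p,[[-.03,0,.15]])))
P=cloud(T)
for n,im in (('scene',S),('top',T)):
    for q in ['jar','small_beaker','weight']:
        r=eyes.trace(q,n)
        if r: m=r[0]['pixels']; print(n,q,r[0]['confidence'],np.nanmedian(cloud(im)[m],0).round(3),np.nanmax(cloud(im)[m],0).round(3),np.nanmin(cloud(im)[m],0).round(3))
E
```

```text
0 14.30419939496502 [ 0.5197 -0.055   0.2729 -0.4552 -0.0764] [ 15.6 -26.1] 5.828
stud [[333.68028367 186.43941432]] hub [[343.18234451 205.02880044]]
1 14.304199394937593 [ 0.5197 -0.055   0.2729 -1.7118 -0.0764] [ 15.6 -98.1] 4.571
stud [[321.4990439  205.21185147]] hub [[343.18234411 205.02880062]]
2 14.304199394926199 [ 0.5197 -0.055   0.2729 -2.9685 -0.0764] [  15.6 -170.1] 3.315
[-1.  -0.2  3.3 -1.5  1.8  0.1 -0.2  0.7 -0.  -2.6  1.2  0.5 -0.1  1.2
 -3.4  1.3 -2.5 -0.6 -0.  -0.8 -1.5 -0.1]
stud [[338.05395799 224.46877006]] hub [[343.18234433 205.02880049]]
3 14.304199394925808 [ 0.5197 -0.055   0.2729 -4.2251 -0.0764] [  15.6 -242.1] 2.058
stud [[361.11535766 218.70647013]] hub [[343.18234433 205.02880049]]
4 14.304199394925012 [ 0.5197 -0.055   0.2729 -5.4818 -0.0764] [  15.6 -314.1] 0.801
stud [[358.95514943 194.72314596]] hub [[343.18234433 205.0288005 ]]
scene jar 0.69 [0.453 0.096 0.033] [0.591 0.212 0.075] [ 0.434  0.074 -0.003]
scene weight 0.69 [ 0.386 -0.064  0.026] [ 0.439 -0.036  0.048] [ 0.377 -0.073  0.   ]
top jar 0.72 [0.46  0.104 0.07 ] [0.485 0.128 0.077] [0.436 0.078 0.002]
top small_beaker 0.69 [ 0.501 -0.219  0.007] [ 0.521 -0.191  0.048] [ 0.476 -0.246 -0.007]
top weight 0.59 [ 0.39  -0.054  0.035] [ 0.401 -0.044  0.057] [ 0.382 -0.067  0.027]
```

```bash
cat > ov.py <<'E'
from fit import *
def overlay(im,p,name,box,sc):
    a=im['pixels'][box[1]:box[3],box[0]:box[2],::-1]; a=cv2.resize(np.ascontiguousarray(a),None,fx=sc,fy=sc,interpolation=cv2.INTER_CUBIC)
    def ln(X,col,cl=False):
        u=(proj(im,stand(p,X))-box[:2]+.5)*sc; cv2.polylines(a,[np.round(u*8).astype(np.int32)],cl,col,1,cv2.LINE_AA,3)
    q=p[3]
    for g0,g1 in zip(grips(q,0.065),grips(q)): ln([g0,g1],(0,0,255))
    t=np.linspace(0,6.28,60)
    ln(np.stack([0*t-.03,.054*np.sin(t),.15+.054*np.cos(t)],1),(0,255,0))
    ln([[-.036,-.054*np.sin(q),.15+.054*np.cos(q)],[.036,-.054*np.sin(q),.15+.054*np.cos(q)],[.036,-.084*np.sin(q),.15+.084*np.cos(q)]],(255,0,255))
    b=p[4]; ln([[b+.2,.065,.012],[b+.2,-.065,.012],[b,-.065,.012],[b,.065,.012]],(255,255,0),True)
    cv2.imwrite('pics/'+name,a)
E
python3 - <<'E'
from ov import *
S=np.load('scene0.npy',allow_pickle=True).item();T=np.load('top0.npy',allow_pickle=True).item()
p=[.5197,-.055,.2729,3.315,-.0764]
overlay(S,p,'ovs.png',[295,155,400,275],5);overlay(T,p,'ovt.png',[305,145,405,245],5)
E
```

```text
(no output)
```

View pics/ovs.png

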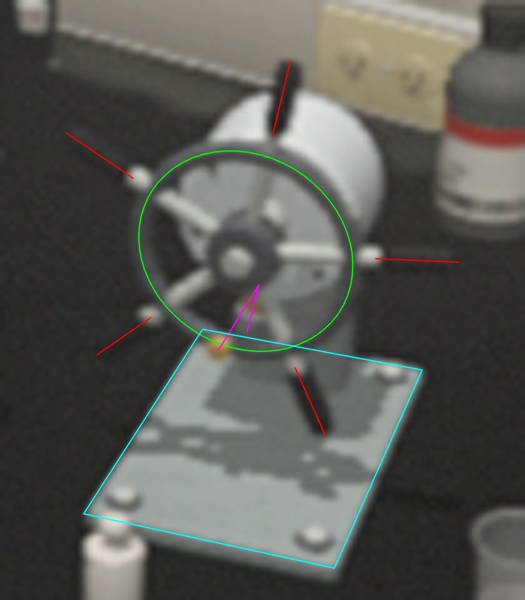

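View pics/ovt.png

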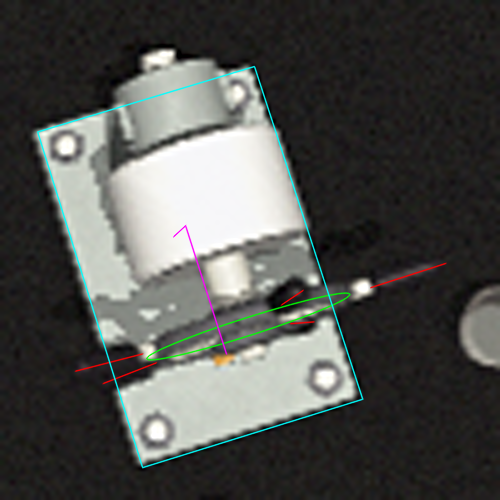

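>>> play_rows(
  gripper=[0,0,0,0],
  linear=[
    [0,0,-30],
    [0,0,-30],
    [0,0,-30],
    [0,0,-30],
  ],
  turn=[
    [0,0,-0.18],
    [0,0,-0.18],
    [0,0,-0.18],
    [0,0,0],
  ],
)

```text
time: 1.5
tcp_pos: [0.158, 0.5782, 0.3696]
tool_rot: [-0.002, -0.145, 0.989, -0.003]
ft_force: [-0.3, -0.1, 0.3]
gripper_width: 0.0123
```

>>> play_rows(
  gripper=[0,0,0,0,0],
  linear=[
    [-11,-56,0],
    [-11,-56,0],
    [-11,-56,0],
    [-11,-56,0],
    [-11,-56,0],
  ],
  turn=[
    [0,0,0],
    [0,0,0],
    [0,0,0],
    [0,0,0],
    [0,0,0],
  ],
)

```text
time: 2.12
tcp_pos: [0.2938, 0.3233, 0.3711]
tool_rot: [-0.001, -0.149, 0.989, -0.003]
ft_force: [1.5, 0.1, -0.8]
gripper_width: 0.0001
```

>>> play_rows(
  gripper=[0,0,0,0,0],
  linear=[
    [-11,-56,0],
    [-11,-56,0],
    [-11,-56,0],
    [-11,-56,0],
    [0,0,0],
  ],
  turn=[
    [0,0,0],
    [0,0,0],
    [0,0,0],
    [0,0,0],
    [0,0,0],
  ],
)

```text
time: 2.75
tcp_pos: [0.4047, 0.1119, 0.3727]
tool_rot: [0.001, -0.146, 0.989, -0.002]
ft_force: [-0.1, 0.5, -0.3]
gripper_width: -0.0003
```

>>> play_rows(
  gripper=[0,0,0,0,0],
  linear=[
    [-9,-44,0],
    [-9,-44,5],
    [-9,-44,10],
    [-6,-26,15],
    [0,0,0],
  ],
  turn=[
    [0,0,0],
    [0,0,0],
    [0,0,0],
    [0,0,0],
    [0,0,0],
  ],
)

```text
time: 3.38
tcp_pos: [0.4837, -0.0295, 0.3438]
tool_rot: [0.003, -0.148, 0.989, -0.001]
ft_force: [-0.0, 0.1, 0.2]
gripper_width: -0.0002
```

```bash
cat > where.py <<'E'
from fit import *
def where(p=(.5197,-.055,.2729)):
    s=env.state(); x=np.array(s['tcp_pos']); d=x-stand(p,[[-.03,0,.15]])[0]; c,sn=np.cos(p[2]),np.sin(p[2])
    f=[(c*d[0]+sn*d[1])*1000, (-(-sn*d[0]+c*d[1]))*1000, d[2]*1000-19]
    print('t',s['time'],'tip rel hub: fwd %.1f right(ctr) %.1f up %.1f; corner right %.1f'%(f[0],f[1],f[2],f[1]+14.5),'F',np.round(s['ft_force'],1))
    # joints margin
    print(np.round(s['joint_positions'],2))
E
python3 - <<'E'
from ov import *; from where import where
where()
S=eyes.get_image('scene'); overlay(S,[.5197,-.055,.2729,3.315,-.0764],'ov2.png',[285,95,405,235],5)
save(S,'s2.png')
E
```

```text
t 3.375 tip rel hub: fwd 2.2 right(ctr) -34.2 up 174.8; corner right -19.7 F [-0.   0.1  0.2]
[-0.13 -0.18  1.33 -0.    1.99 -2.  ]
```

View pics/ov2.png

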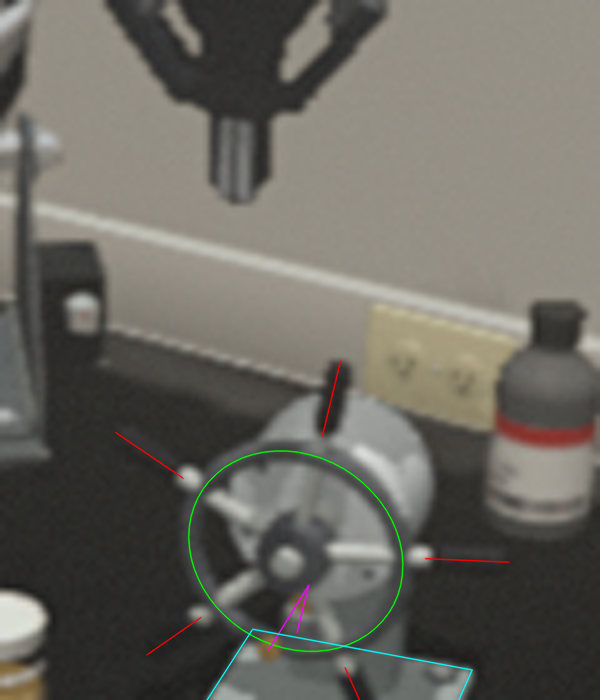

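>>> play_rows(
  gripper=[0,0,0,0,0],
  linear=[
    [0,0,30],
    [0,0,30],
    [0,0,20],
    [2,0,8],
    [0,-10,0],
  ],
  turn=[
    [0,0,0],
    [0,0,0],
    [0,0,0],
    [0,0,0],
    [0,0,0],
  ],
)

```text
time: 4.05
tcp_pos: [0.4848, -0.0314, 0.2616]
tool_rot: [0.009, -0.154, 0.988, -0.001]
ft_force: [-0.0, -0.0, 0.4]
gripper_width: -0.0001
```

```bash
python3 - <<'E'
from ov import *; from where import where
where()
S=eyes.get_image('scene'); overlay(S,[.5197,-.055,.2729,3.315,-.0764],'ov3.png',[285,115,405,235],5)
# path table
for r in (90,):
  for a in range(-20,66,6):
    A=np.radians(a); c=(r*np.sin(A)-7*np.cos(A), r*np.cos(A)+7*np.sin(A)); print(a,np.round(c,1), 'left-corner r %.0f'%np.hypot(c[0]-29,c[1]))
E
```

```text
t 4.05 tip rel hub: fwd 2.7 right(ctr) -32.1 up 92.6; corner right -17.6 F [-0.  -0.   0.4]
[-0.14 -0.23  1.52  0.    1.84 -2.02]
-20 [-37.4  82.2] left-corner r 106
-14 [-28.6  85.6] left-corner r 103
-8 [-19.5  88.1] left-corner r 101
-2 [-10.1  89.7] left-corner r 98
4 [-0.7 90.3] left-corner r 95
10 [ 8.7 89.8] left-corner r 92
16 [18.1 88.4] left-corner r 89
22 [27.2 86.1] left-corner r 86
28 [36.1 82.8] left-corner r 83
34 [44.5 78.5] left-corner r 80
40 [52.5 73.4] left-corner r 77
46 [59.9 67.6] left-corner r 74
52 [66.6 60.9] left-corner r 72
58 [72.6 53.6] left-corner r 69
64 [77.8 45.7] left-corner r 67
```

View pics/ov3.png

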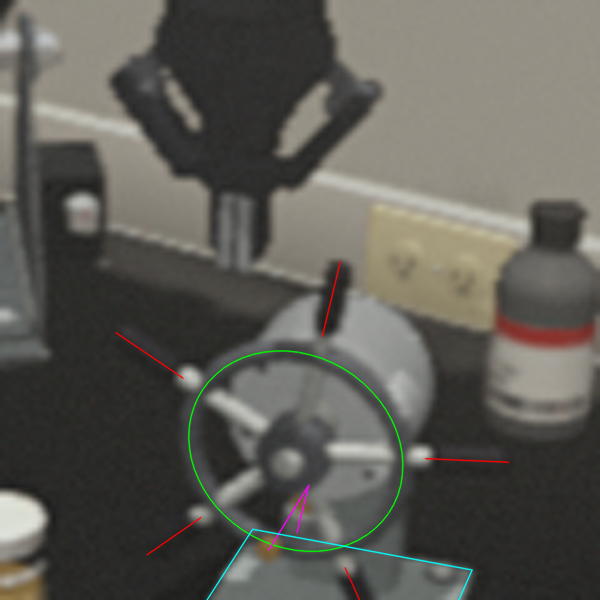

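>>> play_rows(
  gripper=[0,0,0,0,0],
  linear=[
    [1,-8,1],
    [1,-8,1],
    [0,-8,1],
    [0,-8,1],
    [0,-6,0],
  ],
  turn=[
    [0,0,0],
    [0,0,0],
    [0,0,0],
    [0,0,0],
    [0,0,0],
  ],
)

```text
time: 4.72
tcp_pos: [0.4961, -0.0723, 0.2605]
tool_rot: [0.01, -0.153, 0.988, -0.002]
ft_force: [-0.1, 2.0, -1.0]
gripper_width: -0.0001
```

```bash
python3 - <<'E'
from where import where
where()
E
```

```text
t 4.725 tip rel hub: fwd 2.7 right(ctr) 10.3 up 91.5; corner right 24.8 F [-0.1  2.  -1. ]
[-0.22 -0.19  1.48  0.    1.83 -2.09]
```

>>> play_rows(
  gripper=[0,0,0,0,0],
  linear=[
    [0,-8,5],
    [0,-8,4],
    [0,-8,5],
    [0,-7,5],
    [0,-6,6],
  ],
  turn=[
    [0,0,0],
    [0,0,0],
    [0,0,0],
    [0,0,0],
    [0,0,0],
  ],
)

```text
time: 5.35
tcp_pos: [0.509, -0.1106, 0.2357]
tool_rot: [0.011, -0.153, 0.988, -0.003]
ft_force: [-0.3, 1.0, 1.7]
gripper_width: -0.0001
```

```bash
python3 - <<'E'
from ov import *; from where import where
where()
S=eyes.get_image('scene'); overlay(S,[.5197,-.055,.2729,3.315,-.0764],'ov4.png',[285,115,405,235],5)
E
```

```text
t 5.35 tip rel hub: fwd 4.7 right(ctr) 50.7 up 66.7; corner right 65.2 F [-0.3  1.   1.7]
[-0.28 -0.14  1.49  0.01  1.78 -2.16]
```

View pics/ov4.png

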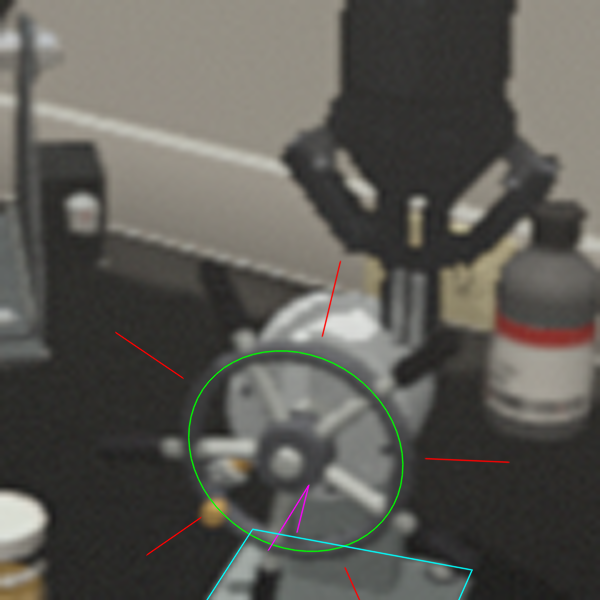

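>>> play_rows(
  gripper=[0,0,0,0,0],
  linear=[
    [1,-4,5],
    [1,-3,5],
    [0,0,0],
    [0,10,-10],
    [0,15,-20],
  ],
  turn=[
    [0,0,0],
    [0,0,0],
    [0,0,0],
    [0,0,0],
    [0,0.02,0],
  ],
)

```text
time: 6.02
tcp_pos: [0.5001, -0.0944, 0.252]
tool_rot: [-0.001, -0.152, 0.988, -0.003]
ft_force: [-0.0, 0.8, 0.3]
gripper_width: 0.0
```

>>> play_rows(
  gripper=[0,0,0,0,0],
  linear=[
    [2,20,-40],
    [0,30,-30],
    [0,30,0],
    [0,20,0],
    [0,0,0],
  ],
  turn=[
    [0,0,0],
    [0,0,0],
    [0,0,0],
    [0,0,0],
    [0,0,0],
  ],
)

```text
time: 6.65
tcp_pos: [0.4655, 0.0073, 0.3288]
tool_rot: [0.001, -0.153, 0.988, -0.003]
ft_force: [-0.6, 0.6, 0.3]
gripper_width: 0.0
```

```bash
cat > meas.py <<'E'
from ov import *
from scipy.ndimage import gaussian_filter
P0=[.5197,-.055,.2729,0,-.0764]
def stud(im,p):
    # brass colour along ring (front), returns q
    hsv=cv2.cvtColor(np.ascontiguousarray(im['pixels']),cv2.COLOR_RGB2HSV).astype(int)
    m=((hsv[...,0]>=10)&(hsv[...,0]<=24)&(hsv[...,1]>130)&(hsv[...,2]>80))
    out=[]
    qs=np.radians(np.arange(0,360,.5))
    pts=proj(im,stand(p,np.stack([0*qs-.037,-.054*np.sin(qs),.15+.054*np.cos(qs)],1)))
    ys,xs=np.nonzero(m)
    n,l,st,c=cv2.connectedComponentsWithStats(m.astype(np.uint8))
    for k in range(1,n):
        if st[k,4]<4: continue
        d=np.hypot(*(pts-c[k]).T)
        if d.min()<4: out.append((np.degrees(qs[d.argmin()]),round(d.min(),1),st[k,4],c[k].round(1)))
    return out
E
python3 - <<'E'
from meas import *; from where import where
where()
S=eyes.get_image('scene'); T=eyes.get_image('top'); np.save('s5.npy',S); np.save('t5.npy',T)
print(stud(S,P0)); print(stud(np.load('scene0.npy',allow_pickle=True).item(),P0))
overlay(S,[.5197,-.055,.2729,np.radians(190+48),-.0764],'ov5.png',[285,115,405,245],5)
print(eyes.place_of('stem_tip','scene'),eyes.place_of('stem_tip','top'))
E
```

```text
t 6.65 tip rel hub: fwd -5.4 right(ctr) -74.6 up 159.8; corner right -60.1 F [-0.6  0.6  0.3]
[-0.05 -0.24  1.4  -0.01  1.97 -1.93]
[(np.float64(235.5), np.float64(0.4), np.int32(5), array([325., 214.]))]
[(np.float64(190.0), np.float64(0.5), np.int32(6), array([338.2, 224.2]))]
[{'centre': [325.6, 201.9], 'confidence': 0.73}] []
```

View pics/ov5.png

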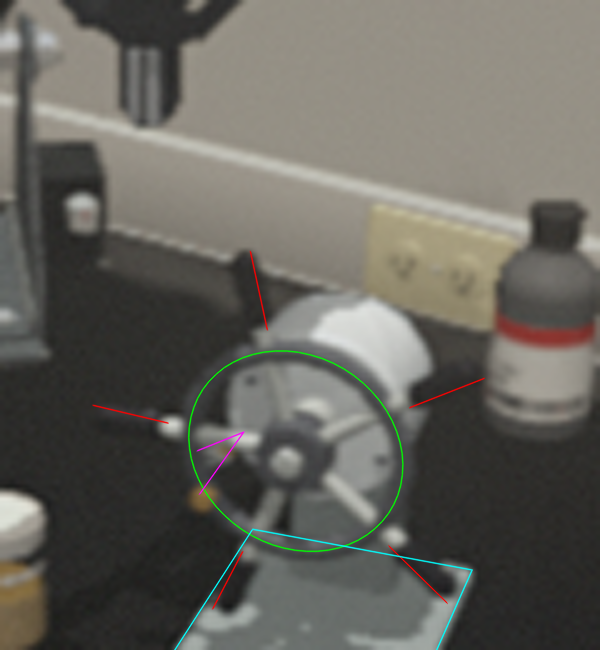

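>>> play_rows(
  gripper=[0,0,0,0,0],
  linear=[
    [-2,0,28],
    [-2,0,28],
    [0,0,20],
    [0,0,5],
    [0,0,0],
  ],
  turn=[
    [0,0,0],
    [0,0,0],
    [0,0,0],
    [0,0,0],
    [0,0,0],
  ],
)

```text
time: 7.48
tcp_pos: [0.4706, 0.0026, 0.2435]
tool_rot: [-0.001, -0.149, 0.989, -0.003]
ft_force: [0.1, -0.4, -0.3]
gripper_width: 0.0001
```

```bash
python3 - <<'E'
from where import where
where()
E
```

```text
t 7.475 tip rel hub: fwd -1.8 right(ctr) -68.7 up 74.5; corner right -54.2 F [ 0.1 -0.4 -0.3]
[-0.06 -0.26  1.57 -0.01  1.83 -1.93]
```

>>> play_rows(
  gripper=[0,0,0,0,0],
  linear=[
    [0,-6,-6],
    [0,-8,-4],
    [0,-8,-3],
    [0,-8,-2],
    [0,-8,-1],
  ],
  turn=[
    [0,0,0],
    [0,0,0],
    [0,0,0],
    [0,0,0],
    [0,0,0],
  ],
)

```text
time: 8.1
tcp_pos: [0.483, -0.0357, 0.2648]
tool_rot: [0.001, -0.149, 0.989, -0.003]
ft_force: [-1.9, 2.1, 1.4]
gripper_width: -0.0001
```

>>> play_rows(
  gripper=[0,0,0,0,0],
  linear=[
    [0,-8,-1],
    [0,-8,0],
    [0,-8,0],
    [0,-8,1],
    [0,-8,2],
  ],
  turn=[
    [0,0,0],
    [0,0,0],
    [0,0,0],
    [0,0,0],
    [0,0,0],
  ],
)

```text
time: 8.72
tcp_pos: [0.4955, -0.0768, 0.2631]
tool_rot: [0.001, -0.149, 0.989, -0.003]
ft_force: [0.2, 2.0, 3.1]
gripper_width: -0.0002
```

```bash
python3 - <<'E'
from ov import *; from where import where
where()
S=eyes.get_image('scene'); overlay(S,[.5197,-.055,.2729,np.radians(190+48),-.0764],'ov6.png',[285,115,405,235],5)
E
```

```text
t 8.725 tip rel hub: fwd 0.9 right(ctr) 14.5 up 94.1; corner right 29.0 F [0.2 2.  3.1]
[-0.22 -0.17  1.47 -0.01  1.85 -2.09]
```

View pics/ov6.png

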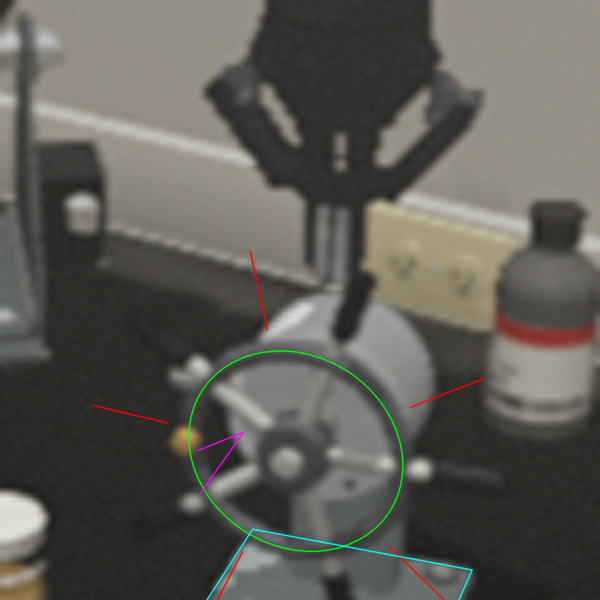

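>>> play_rows(
  gripper=[0,0,0,0,0],
  linear=[
    [0,-6,7],
    [0,-7,7],
    [0,-7,6],
    [0,-7,6],
    [0,-6,6],
  ],
  turn=[
    [0,0,0],
    [0,0,0],
    [0,0,0],
    [0,0,0],
    [0,0,0],
  ],
)

```text
time: 9.4
tcp_pos: [0.5075, -0.1122, 0.2318]
tool_rot: [0.004, -0.149, 0.989, -0.005]
ft_force: [-0.4, 0.4, 3.1]
gripper_width: 0.0001
```

```bash
python3 - <<'E'
from where import where
where()
E
```

```text
t 9.4 tip rel hub: fwd 2.9 right(ctr) 51.8 up 62.8; corner right 66.3 F [-0.4  0.4  3.1]
[-0.28 -0.14  1.49 -0.01  1.78 -2.15]
```

>>> play_rows(
  gripper=[0,0,0,0,0],
  linear=[
    [0,-3,5],
    [0,-2,4],
    [0,0,0],
    [0,10,-10],
    [0,15,-20],
  ],
  turn=[
    [0,0,0],
    [0,0,0],
    [0,0,0],
    [0,0,0],
    [0,0,0],
  ],
)

```text
time: 10.02
tcp_pos: [0.5005, -0.0928, 0.2495]
tool_rot: [0.001, -0.148, 0.989, -0.004]
ft_force: [0.3, -0.4, -0.4]
gripper_width: 0.0001
```

>>> play_rows(
  gripper=[0,0,0,0,0],
  linear=[
    [2,20,-40],
    [0,30,-30],
    [0,30,0],
    [0,20,0],
    [0,0,0],
  ],
  turn=[
    [0,0,0],
    [0,0,0],
    [0,0,0],
    [0,0,0],
    [0,0,0],
  ],
)

```text
time: 10.65
tcp_pos: [0.4663, 0.0096, 0.3262]
tool_rot: [0.004, -0.149, 0.989, -0.004]
ft_force: [-0.5, 0.1, 0.5]
gripper_width: 0.0004
```

```bash
python3 - <<'E'
from meas import *; from where import where
where()
S=eyes.get_image('scene'); T=eyes.get_image('top'); np.save('s7.npy',S); np.save('t7.npy',T)
print(stud(S,P0))
overlay(S,[.5197,-.055,.2729,np.radians(310),-.0764],'ov7.png',[285,115,405,235],5)
overlay(T,[.5197,-.055,.2729,np.radians(310),-.0764],'ovt7.png',[305,145,405,245],5)
print(eyes.place_of('stem_tip','scene'),eyes.place_of('stem_tip','top'))
E
```

```text
t 10.65 tip rel hub: fwd -4.0 right(ctr) -76.6 up 157.2; corner right -62.1 F [-0.5  0.1  0.5]
[-0.05 -0.24  1.41 -0.01  1.96 -1.92]
[(np.float64(309.5), np.float64(0.2), np.int32(6), array([326.2, 190.7]))]
[{'centre': [326.7, 171.0], 'confidence': 0.57}] [{'centre': [352.9, 210.1], 'confidence': 0.56}]
```

View pics/ov7.png

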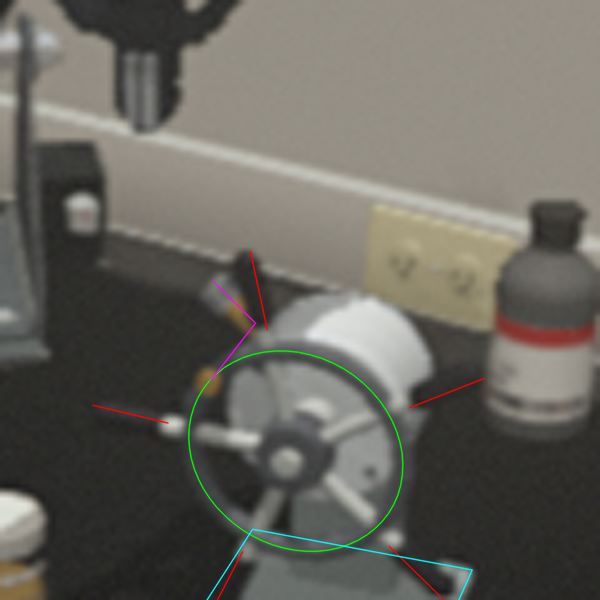

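View pics/ovt7.png

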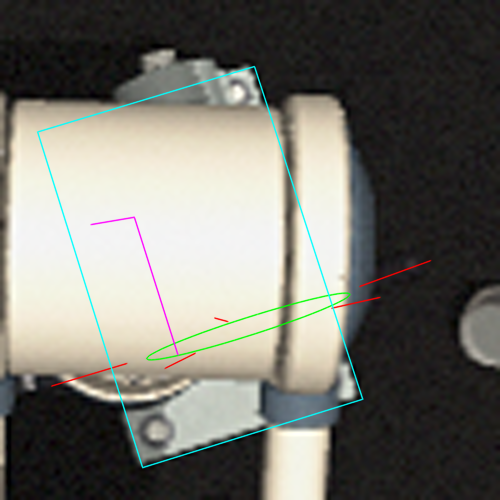

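>>> play_rows(
  gripper=[0,0,0,0,0],
  linear=[
    [-2,0,28],
    [-2,0,28],
    [0,0,12],
    [0,0,0],
    [0,-4,0],
  ],
  turn=[
    [0,0,0],
    [0,0,0],
    [0,0,0],
    [0,0,0],
    [0,0,0],
  ],
)

```text
time: 11.48
tcp_pos: [0.4731, 0.0016, 0.2558]
tool_rot: [0.003, -0.146, 0.989, -0.004]
ft_force: [-0.6, 0.2, 0.2]
gripper_width: 0.0002
```

>>> play_rows(
  gripper=[0,0,0,0,0],
  linear=[
    [0,-8,-2],
    [0,-8,-2],
    [0,-8,-2],
    [0,-8,-1],
    [0,-8,-1],
  ],
  turn=[
    [0,0,0],
    [0,0,0],
    [0,0,0],
    [0,0,0],
    [0,0,0],
  ],
)

```text
time: 12.1
tcp_pos: [0.4857, -0.0389, 0.2693]
tool_rot: [0.005, -0.146, 0.989, -0.004]
ft_force: [-2.6, 1.4, 2.0]
gripper_width: -0.0002
```

```bash
python3 - <<'E'
from where import where
where()
E
```

```text
t 12.1 tip rel hub: fwd 1.6 right(ctr) -24.7 up 100.3; corner right -10.2 F [-2.6  1.4  2. ]
[-0.15 -0.22  1.49 -0.01  1.85 -2.01]
```

>>> play_rows(
  gripper=[0,0,0,0,0],
  linear=[
    [0,-4,5],
    [0,-5,5],
    [0,-6,2],
    [0,-6,2],
    [0,0,0],
  ],
  turn=[
    [0,0,0],
    [0,0,0],
    [0,0,0],
    [0,0,0],
    [0,0,0],
  ],
)

```text
time: 12.72
tcp_pos: [0.4934, -0.0618, 0.2657]
tool_rot: [0.012, -0.145, 0.989, -0.007]
ft_force: [-0.1, -0.3, 1.1]
gripper_width: 0.0002
```

```bash
python3 - <<'E'
from meas import *
from where import where
where()
S=eyes.get_image('scene');print(stud(S,P0)); overlay(S,[.5197,-.055,.2729,np.radians(340),-.0764],'ov8.png',[285,115,405,235],5)
E
```

```text
t 12.725 tip rel hub: fwd 2.9 right(ctr) -0.5 up 96.7; corner right 14.0 F [-0.1 -0.3  1.1]
[-0.19 -0.21  1.49 -0.01  1.83 -2.05]
[(np.float64(332.0), np.float64(0.2), np.int32(7), array([333., 187.]))]
```

View pics/ov8.png

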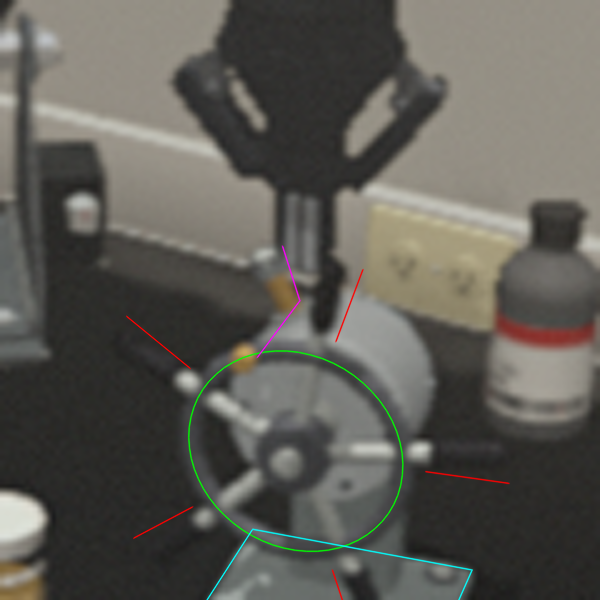

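>>> play_rows(
  gripper=[0,0,0,0,0],
  linear=[
    [0,-7,5],
    [0,-7,4],
    [0,-6,4],
    [0,-6,3],
    [0,0,0],
  ],
  turn=[
    [0,0,0],
    [0,0,0],
    [0,0,0],
    [0,0,0],
    [0,0,0],
  ],
)

```text
time: 13.4
tcp_pos: [0.5029, -0.0882, 0.2511]
tool_rot: [0.015, -0.146, 0.989, -0.008]
ft_force: [-0.3, 1.2, 0.5]
gripper_width: 0.0001
```

```bash
python3 - <<'E'
from meas import *
from where import where
where()
S=eyes.get_image('scene');print(stud(S,P0)); overlay(S,[.5197,-.055,.2729,np.radians(360),-.0764],'ov9.png',[285,115,405,235],5)
E
```

```text
t 13.4 tip rel hub: fwd 4.9 right(ctr) 27.5 up 82.1; corner right 42.0 F [-0.3  1.2  0.5]
[-0.24 -0.18  1.49 -0.    1.8  -2.1 ]
[(np.float64(353.0), np.float64(0.5), np.int32(7), array([340.6, 185.3]))]
```

View pics/ov9.png

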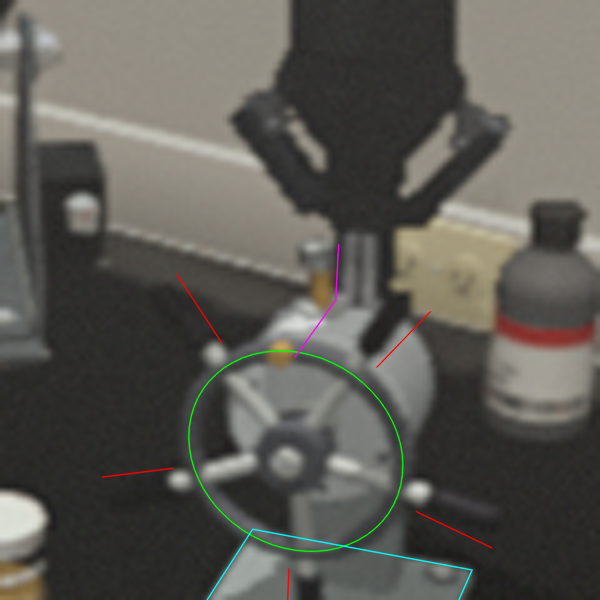

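```bash
cat > fit2.py <<'E'
from meas import *
S=np.load('s7.npy',allow_pickle=True).item()
o=np.array([285,115])
# (angle index, px in crop) ; idx: spoke k at q+36+72k ; 's' stud
D={0:[(2,(352.5,169.3),.105),(4,(359.6,240.4),.105)],}
obs=[
 (238,{'left':(170,426),'top':(262,337),'br':(396,538),'bl':(247,550)},(202,497)),
 (310,{'left':(172,426),'br':(395,538),'bl':(247,548)},(207,380)),
 (332,{'ul':(187,381),'r':(420,452),'bl':(204,518),'br':(350,566)},(244,357)),
 (351,{'ul':(215,353),'l':(180,480),'r':(420,491),'b':(308,563)},(281,352))]
def ring(p,q,R,x,dz=0): return stand(p,[[x,-R*np.sin(q),.15+R*np.cos(q)]])[0]
def res(v):
    p=v[:3]; R=v[3]; du=v[4:6]; out=[]
    for i,(q0,f,s) in enumerate(obs):
        q=v[6+i]
        A=[q+np.radians(36+72*k) for k in range(5)]
        pr=[proj(S,ring(p,a,R,-.03))[0]+du for a in A]
        for u in f.values():
            u=np.array(u)/5+o-.5; k=np.argmin([np.hypot(*(u-w)) for w in pr]); out+=list(u-pr[k])
        out+=list(np.array(s)/5+o-.5-proj(S,ring(p,q,.054,v[-1]))[0]-du)
    out+=list((np.array(p)-[.5197,-.055,.2729])/[.003,.003,.02])+list(du/1.5)+[(R-.063)/.003,(v[-1]+.037)/.003]
    return out
v0=[.5197,-.055,.2729,.063,0,0]+[np.radians(q[0]) for q in obs]+[-.037]
r=least_squares(res,v0); v=r.x
if __name__=='__main__':
    print(r.cost,v.round(4)); print('q',np.degrees(v[6:-1]).round(2)); print(np.round(res(v),1))
    J=r.jac; print('sd',np.degrees(np.sqrt(np.diag(np.linalg.inv(J.T@J)))[6:-1]).round(2)*.6)
E
python3 fit2.py
```

```text
3.714686126535883 [ 0.5199 -0.0552  0.2781  0.0635  0.0986 -0.3726  4.1053  5.3704  5.7995
  6.1497 -0.0362]
q [235.22 307.7  332.29 352.35]
[-0.3 -0.3 -0.2  1.1  0.8  0.1 -0.6  0.  -0.2  0.1  0.1 -0.1  0.8 -0.1
 -0.4 -0.3 -0.3 -0.3  0.4  0.1 -0.6 -0.1 -0.5  0.3  0.4  0.9 -0.1 -0.4
  0.8  0.3 -0.5 -0.1  0.1 -0.5  0.3 -0.5 -0.  -0.4  0.1 -0.1  0.3  0.1
 -0.2  0.2  0.3]
sd [0.69  0.81  0.69  0.678]
```

>>> play_rows(
  gripper=[0,0,0,0],
  linear=[
    [0,-3,2],
    [0,-3,2],
    [0,-2,1],
    [0,0,0],
  ],
  turn=[
    [0,0,0],
    [0,0,0],
    [0,0,0],
    [0,0,0],
  ],
)

```text
time: 13.95
tcp_pos: [0.5053, -0.096, 0.2458]
tool_rot: [0.014, -0.146, 0.989, -0.008]
ft_force: [-0.0, -0.9, 1.3]
gripper_width: -0.0002
```

```bash
python3 - <<'E'
from meas import *
from where import where
where()
P1=[.5199,-.0552,.2781,np.radians(360),-.0764]
S=eyes.get_image('scene');print(stud(S,P1)); overlay(S,P1,'ov10.png',[285,115,405,235],5)
E
```

```text
t 13.95 tip rel hub: fwd 5.1 right(ctr) 35.6 up 76.8; corner right 50.1 F [-0.  -0.9  1.3]
[-0.25 -0.17  1.49 -0.    1.79 -2.12]
[(np.float64(358.5), np.float64(0.7), np.int32(7), array([343. , 185.3]))]
```

View pics/ov10.png

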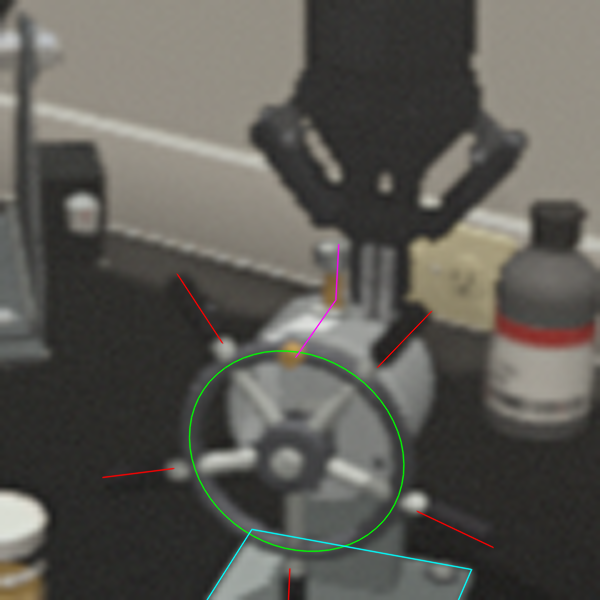

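```bash
sed -i "s/(281,352))\]/(281,352)),(357,{'ul':(224,347),'l':(177,470),'r':(415,501)},(291,353))]/" fit2.py; python3 fit2.py
```

```text
4.215810954364902 [ 0.5199 -0.0552  0.2799  0.0633  0.0783 -0.3926  4.1054  5.3705  5.7999
  6.15    6.2459 -0.0362]
q [235.22 307.71 332.31 352.37 357.87]
[-0.3 -0.3 -0.2  1.1  0.8  0.1 -0.6  0.1 -0.2  0.1  0.1 -0.1  0.8 -0.
 -0.4 -0.2 -0.4 -0.2  0.4  0.  -0.5 -0.1 -0.5  0.3  0.4  1.  -0.1 -0.4
  0.7  0.3 -0.5 -0.1  0.1 -0.4  0.3 -0.4 -0.  -0.3  0.7  0.3 -0.3  0.
 -0.1 -0.5 -0.1 -0.3  0.1 -0.1  0.3  0.1 -0.3  0.1  0.3]
sd [0.684 0.804 0.69  0.678 0.768]
```

>>> play_rows(
  gripper=[0,0,0,0,0],
  linear=[
    [0,-2,1],
    [0,0,0],
    [0,8,-6],
    [0,15,-15],
    [0,20,-30],
  ],
  turn=[
    [0,0,0],
    [0,0,0],
    [0,0,0],
    [0,0,0],
    [0,0.025,0],
  ],
)

```text
time: 14.62
tcp_pos: [0.4903, -0.0548, 0.2943]
tool_rot: [-0.001, -0.145, 0.989, -0.009]
ft_force: [1.6, -0.0, 0.5]
gripper_width: -0.0003
```

>>> play_rows(
  gripper=[0,0,0,0,0],
  linear=[
    [0,30,-30],
    [0,55,0],
    [0,55,0],
    [0,55,0],
    [0,50,0],
  ],
  turn=[
    [0,0,0],
    [0,0,0],
    [0,0,0],
    [0,0,0],
    [0,0,0],
  ],
)

```text
time: 15.25
tcp_pos: [0.4163, 0.1892, 0.33]
tool_rot: [0.006, -0.144, 0.99, -0.009]
ft_force: [1.7, 0.7, -0.4]
gripper_width: 0.0002
```

```bash
python3 - <<'E'
from meas import *
from where import where
where()
P1=[.5199,-.0552,.2781,np.radians(360),-.0764]
S=eyes.get_image('scene');T=eyes.get_image('top');np.save('s11.npy',S);np.save('t11.npy',T);print(stud(S,P1)); overlay(S,P1,'ov11.png',[300,150,400,250],6);overlay(T,P1,'ovt11.png',[310,150,400,240],6)
E
```

```text
t 15.25 tip rel hub: fwd -3.8 right(ctr) -263.0 up 161.0; corner right -248.5 F [ 1.7  0.7 -0.4]
[ 0.37 -0.26  1.42 -0.02  1.98 -1.5 ]
[(np.float64(359.0), np.float64(0.4), np.int32(5), array([343.2, 185.6]))]
```

View pics/ov11.png

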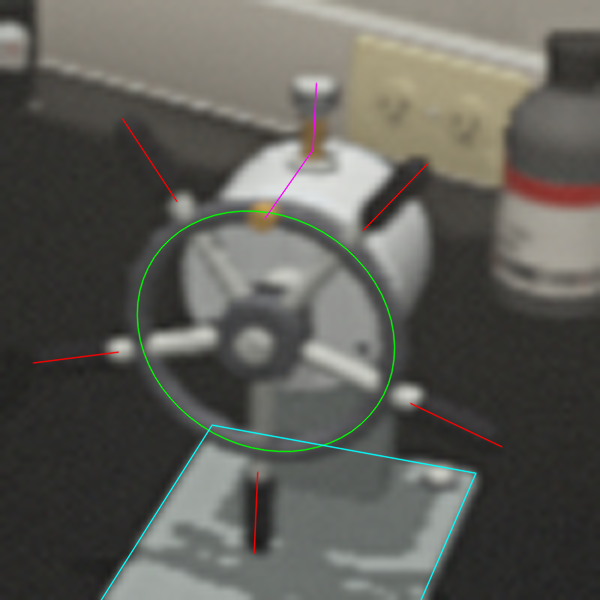

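View pics/ovt11.png

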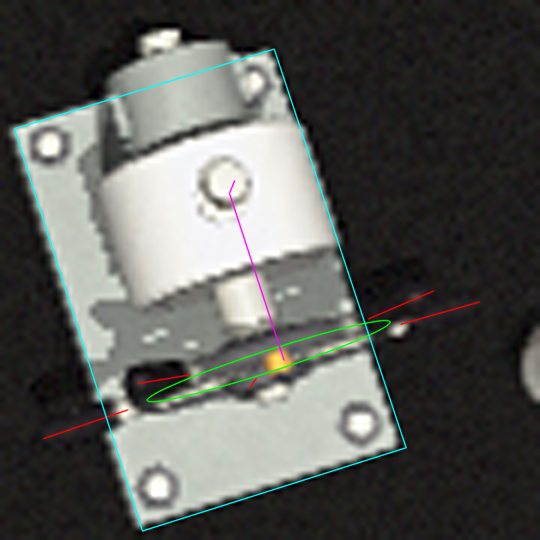

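```bash
cat > m3.py <<'E'
from meas import *
def local(P,p):
    d=P-np.array([p[0],p[1],0]); c,s=np.cos(p[2]),np.sin(p[2])
    return np.stack([c*d[...,0]+s*d[...,1],-s*d[...,0]+c*d[...,1],d[...,2]],-1)
def run(im,name,p=(.5199,-.0552,.279)):
    L=local(cloud(im),p); x,y,z=np.moveaxis(L,-1,0)
    dr=(x>.008)&(x<.06)&(z>.165)&(z<.2)&(abs(y)<.055)
    dr|=(x>.008)&(x<.06)&(z>=.19)&(z<.203)&(abs(y)<.03)
    X=L[dr]
    f=lambda v: np.hypot(X[:,1]-v[0]-v[3]*(X[:,0]-.036),X[:,2]-v[1])-.047
    r=least_squares(f,[0,.15,0.,0],loss='soft_l1',f_scale=.002)
    cap=(abs(x-.036)<.02)&(z>.215)&(z<.25)&(abs(y)<.04)
    C=L[cap]
    print(name,'drum n',len(X),'centre y,z',r.x[[0,1]].round(4),'yaw err',r.x[3].round(4),'rms',np.sqrt(np.mean(r.fun**2)).round(4),
     'cap n',len(C),np.median(C,0).round(4),C.mean(0).round(4),'y range',C[:,1].min().round(4),C[:,1].max().round(4))
    dy=C[:,1].mean()-r.x[0]; print('  lean left deg',np.degrees(np.arctan2(dy,np.median(C[:,2])-r.x[1])))
    top=C[C[:,2]>C[:,2].max()-.006]; print('  top n',len(top),top.mean(0).round(4),'lean',np.degrees(np.arctan2(top[:,1].mean()-r.x[0],top[:,2].mean()-r.x[1])))
if __name__=='__main__':
    import sys
    for n in sys.argv[1:]:
        im=np.load(n,allow_pickle=True).item(); run(im,n)
E
python3 m3.py s11.npy t11.npy
python3 - <<'E'
from meas import *
S=np.load('s11.npy',allow_pickle=True).item();T=np.load('t11.npy',allow_pickle=True).item()
for im,n,s in ((S,'scene',(300,150)),(T,'top',(310,150))):
    for dq in (0,-1,-2,-3,-4):
        q=np.radians(dq); p=[.5199,-.0552,.2790]
        X=stand(p,[[.036,-.084*np.sin(q),.15+.084*np.cos(q)],[-.0365,-.054*np.sin(q),.15+.054*np.cos(q)],[-.04,0,.15],[.113,0,.15]])
        print(n,dq,((proj(im,X)-s+.5)*6).round(0).tolist())
print(eyes.place_of('stem_tip','scene'),eyes.place_of('stem_tip','top'))
E
```

```text
s11.npy drum n 276 centre y,z [-0.0014  0.149 ] yaw err 0.0022 rms 0.0063 cap n 54 [ 0.0328 -0.0023  0.228 ] [ 0.033  -0.0019  0.2274] y range -0.0096 0.0074
  lean left deg -0.3345135386098399
  top n 24 [ 0.0342 -0.0015  0.2322] lean -0.02328843116896066
t11.npy drum n 667 centre y,z [0.0012 0.1487] yaw err -0.0077 rms 0.0021 cap n 46 [0.0346 0.0029 0.232 ] [0.0352 0.0027 0.2315] y range -0.0059 0.0105
  lean left deg 1.058623138656355
  top n 28 [0.0353 0.0021 0.2339] lean 0.6175134189917388
scene 0 [[316.0, 83.0], [264.0, 219.0], [256.0, 344.0], [351.0, 195.0]]
scene -1 [[312.0, 82.0], [262.0, 218.0], [256.0, 344.0], [351.0, 195.0]]
scene -2 [[309.0, 82.0], [260.0, 218.0], [256.0, 344.0], [351.0, 195.0]]
scene -3 [[306.0, 81.0], [257.0, 218.0], [256.0, 344.0], [351.0, 195.0]]
scene -4 [[302.0, 81.0], [255.0, 218.0], [256.0, 344.0], [351.0, 195.0]]
top 0 [[234.0, 180.0], [284.0, 361.0], [275.0, 384.0], [165.0, 46.0]]
top -1 [[231.0, 181.0], [282.0, 362.0], [275.0, 384.0], [165.0, 46.0]]
top -2 [[227.0, 182.0], [280.0, 363.0], [275.0, 384.0], [165.0, 46.0]]
top -3 [[224.0, 183.0], [277.0, 363.0], [275.0, 384.0], [165.0, 46.0]]
top -4 [[220.0, 184.0], [275.0, 364.0], [275.0, 384.0], [165.0, 46.0]]
[{'centre': [353.2, 161.5], 'confidence': 0.95}, {'centre': [343.5, 202.4], 'confidence': 0.48}] [{'centre': [347.8, 180.4], 'confidence': 0.96}]
```

```bash
python3 - <<'E'
s=open('fit2.py').read()
g=lambda c:((c[0]/6+15)*5,(c[1]/6+35)*5)
new=",(359,{'ul':%s,'l':%s,'r':%s},%s)]"%tuple(tuple(round(t,1) for t in g(c)) for c in [(181,207),(120,349),(407,395),(263,216)])
s=s.replace("(291,353))]","(291,353))"+new); open('fit2.py','w').write(s)
E
python3 fit2.py
python3 - <<'E'
from h import *
T0=np.load('top0.npy',allow_pickle=True).item();T=np.load('t11.npy',allow_pickle=True).item();S0=np.load('scene0.npy',allow_pickle=True).item();S=np.load('s11.npy',allow_pickle=True).item()
for n,a,b in (('top',T0,T),('scene',S0,S)):
    d=np.abs(a['pixels'].astype(int)-b['pixels']).max(-1)>60
    for nm,X in (('jar',[.458,.1,.04]),('beaker',[.498,-.22,.02]),('weight',[.39,-.058,.025])):
        u=proj(a,X)[0].astype(int); print(n,nm,u,d[u[1]-14:u[1]+14,u[0]-14:u[0]+14].sum())
E
```

```text
4.753462660390455 [ 0.5199 -0.0552  0.282   0.0632  0.0492 -0.3932  4.1059  5.3712  5.8005
  6.1505  6.2467  6.2743 -0.0362]
q [235.25 307.75 332.34 352.4  357.91 359.49]
[-0.3 -0.3 -0.2  1.1  0.9  0.2 -0.6  0.1 -0.2  0.1  0.1 -0.1  0.8  0.
 -0.4 -0.2 -0.3 -0.3  0.4  0.  -0.5 -0.1 -0.5  0.3  0.4  1.  -0.1 -0.4
  0.7  0.2 -0.5 -0.1  0.2 -0.4  0.4 -0.4 -0.  -0.4  0.7  0.2 -0.3 -0.
 -0.1 -0.4 -0.2 -0.3  0.5  0.6 -0.5 -0.2 -0.  -0.4 -0.1  0.   0.1 -0.1
  0.5  0.  -0.3  0.1  0.3]
sd [0.684 0.804 0.69  0.678 0.768 0.768]
top jar [291 227] 66
top beaker [405 211] 0
top weight [349 251] 0
scene jar [283 229] 29
scene beaker [398 270] 0
scene weight [316 266] 0
```

```bash
python3 - <<'E'
from h import *
S0=np.load('scene0.npy',allow_pickle=True).item();S=np.load('s11.npy',allow_pickle=True).item()
c=np.hstack([i['pixels'][195:265,255:315,::-1] for i in (S0,S)]); cv2.imwrite('pics/jar.png',cv2.resize(c,None,fx=5,fy=5))
E
```

```text
(no output)
```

View pics/jar.png

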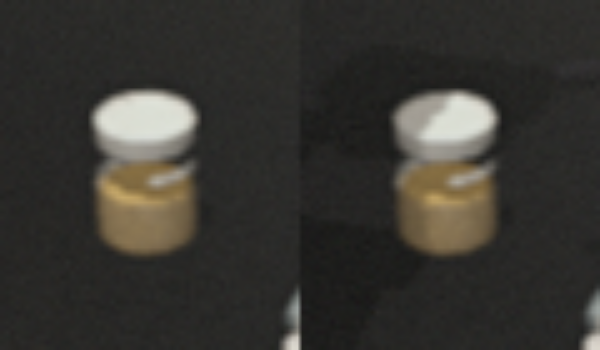

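The jar sits at the same place in both crops, about (145,170) in each. Only the arm's shadow on it has changed. The stem is upright within about 1° and the arm is clear, so I am handing the job in.

```bash
python3 - <<'E'
from station import env
print(env.job_done()); s=env.state(); print(s['time'],s['ft_force'])
E
```

```text
the job is handed in; nothing more can be done
None
the job is handed in; nothing more can be done
```

The filler stem now points straight up to within about 1°, and I handed the job in at about 15 s. I turned the wheel clockwise with the shut fingertips, pushing three spokes in turn: about 190° → 235° → 308° → 359–360°. The fingers came off the wheel between pushes and touched only the spoke grips. The highest force I read was about 4 N.

**Stem angle:** the last checks put the stem between upright and about 2° short of upright, so they disagree slightly:
- The fit to the spokes and brass stud in the scene picture gave 359.5°.
- Depth of the cap against the drum gave a lean of about 0° from the scene camera and 0.6–1.1° short from the top camera.
- Judging by eye from the top picture gave the largest lean, about 2° short. I did not push again, as the difference was close to what I can measure.

**Bystanders:** the small beaker and the weight show no change in either picture. The jar's pixels did change; a close-up from the scene camera shows that as the arm's shadow, with the jar where it was.

**Arm:** I left it about 0.25 m to the left of the wheel, touching nothing.

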